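# Bring in an interlocked bench supply and open its outlets

### The arm

A 6-joint arm with a two-finger parallel gripper is mounted at the origin on the work surface. World frame = base frame: x ahead of the robot, y to its left, z up, the work surface at z = 0. Lengths are in mm, angles in rad, forces in N, time in s.
With the tool pointing down it reaches from about 275 to 725 mm from the base axis. Payload 5.6 kg.
Tool frame: the origin (TCP) lies on the centre line of the jaws, within the pads' length; the fingertips stand 19 mm ahead of it and the grasp point (between the pads) is the TCP; x points along the fingers, y is the direction in which the jaws open and shut, and the axes are right-handed (so a half turn about x gives the same grasp; the last joint's range is limited). The gripper opens to 85 mm and grips with 20 to 120 N. Pads are 22 mm wide; open, the fingers measure 114 mm over their backs; the gripper's body (76 mm by 85 mm) begins 54 mm behind the grasp point. The pads swing forward as they close: fully open they stand 13 mm farther back than shut.
Start: joints at [-0.905, 0.255, 0.108, 0, -1.424, -0.285], TCP at [204.433, -510.588, 250.283] pointing down, gripper open.
Joint ranges: [-2.95, 2.95], [-1.21, 1.97], [-1.09, 1.5], [-2.87, 1.71], [-2.94, -0.07], [-3.05, 3.05]. Speed limits (rad/s): [2.57, 2.57, 3.14, 3.14, 3.14, 3.14].

### API

Orientations are given as a unit quaternion [x, y, z, w].
In Python, from workcell import r gives the robot as it stands.
- The arm moves only by the shell command python3 -m inch 'ROWS'. ROWS is JSON, a list of rows, each an object with "gripper": the closure, from 0 (fully open) to 1 (shut); "delta_pos": the shift along the tool's x, y, z in mm, a list of three; "dr": the turn, a rotation vector about the tool's x, y, z in degrees, a list of three. A call has 1 to 12 rows; each row shifts and turns the commanded pose from where the row before left it, along the tool's axes as they then stand; what a row does not reach is not made up. A row lasts 1/8 s, in which the tool goes at most 62.5 mm and 10.7 degrees, less where a joint would pass 70% of its speed; a pose out of reach is approached as far as the arm can. A call is refused whole if a number of a shift passes 62.5 or a number of a turn 10.7, either way. A call with a gripper value outside its range is refused whole. The fingers move at their own pace and stop on an object; the grip force is fixed at half the most. Time passes only in rows, so rows that do not move let the fingers close. It gives the time, the measured TCP pose, the force and the opening at its end, in the units of the state.
- r.sense(): the state, without advancing time (a new reading comes with each control period).
- r.grab_frame(name): name is "side" or "top" or "wrist"; returns a dict with "pixels" (400x640x3 uint8, red, green, blue), "range_z" (400x640 float32, mm along the optical axis (not along the pixel's ray), 0 where there is no reading), "mtx" (3x3 intrinsics, pixels), "rvec" (rotation vector, rad) and "tvec" (3), from world to camera coordinates, as OpenCV has them. Camera axes: x right, y down, z forward; pixel columns grow to the right and rows downward; lengths in mm; the calibration is good to about 2 mm. A picture is of the moment at which its call begins.
- r.job_done(): hands the job in, once; it reports no verdict.
The state is a dict: "t": time; "joint_positions": joint angles; "qvel": joint speeds; "tau": joint torques, N m; "tcp_pos": TCP position; "orientation": TCP orientation; "force": force on the tool from outside, world axes, zero at the start; "wrist_torque": the same for the moment, N m; "width": finger opening in mm.
Only numpy, scipy, OpenCV 4.12 (cv2) and the standard library are available. Lean on these libraries where they do the work, as an engineer would, in place of code of your own. Each camera call takes 0.05 s, during which the arm holds its last target.

### The job

On the grey-blue supply box, push all three red levers fully over to the side away from the robot, then slide the shutter by its yellow tab fully to the left so that the outlets are uncovered. An interlock inside lets the levers go over only one at a time in an order that is not marked, and frees the shutter last, so feel gently for the lever that is free and never force one that is blocked. Leave the other things on the bench where they are.

Things in the scene. Friction and masses are not known exactly. Their poses are not given: they have to be found in the camera images.
- supply_box: fixed grey-blue supply box, 230 (its x) x 300 (y) x 60 mm high; origin at the centre of its underside; x points from the shutter side, nearest the robot, to the rear, y to the robot's left. On top: three like levers pivoting about y axes at box x = +40, y = +80 (left), 0 (mid), -80 mm (right), 68 mm above the table; nearer the robot, at x = -65 mm, a dark shutter between 10 mm high rails covers two outlets
- lever_left (a joint): left lever's angle, rad: 0 = off (leaning 0.45 rad from upright to box -x), 0.9 = fully on at its stop (leaning 0.45 to box +x). Stays where left; takes 1.5 to 3 N at the paddle. While blocked it moves only about 0.1 rad (6 mm at the paddle) and comes up hard; trying gently does no harm and it need not be put back. Pushing a lever or the shutter with over 40 N is forcing
- lever_left_paddle (a point): centre of the left lever's red paddle (14 thick x 34 along box y x 40 mm long), 60 mm from the pivot along the lever; moves with it. The paddle's end is 80 mm from the pivot, 137 mm above the table when off or on, 148 when upright
- lever_mid (a joint): mid lever's angle, same scale and feel as the left one. The interlock hidden in the box frees one particular lever first, then one particular second lever, then the third, then the shutter; the order differs from start to start and nothing outside shows it. A lever frees the next once past about 0.75 rad
- lever_mid_paddle (a point): centre of the mid lever's red paddle (14 thick x 34 along box y x 40 mm long), 60 mm from the pivot along the lever; moves with it. The paddle's end is 80 mm from the pivot, 137 mm above the table when off or on, 148 when upright
- lever_right (a joint): right lever's angle, same scale and feel as the left one. It is part of the same interlock: any of the three levers may be the free one at first
- lever_right_paddle (a point): centre of the right lever's red paddle (14 thick x 34 along box y x 40 mm long), 60 mm from the pivot along the lever; moves with it. The paddle's end is 80 mm from the pivot, 137 mm above the table when off or on, 148 when upright
- shutter (a joint): how far the shutter has slid left (box +y), m: 0 = shut over the outlets, 0.110 = fully open at its stop. Stays where left; takes 2 to 3 N. While blocked it moves only 8 to 10 mm and comes up hard
- shutter_tab (a point): centre of the yellow tab on the shutter (40 along box x, 12 along box y); moves with the shutter. The tab's top is 12 mm above this point, 96 mm above the table, and stands 28 mm proud of the shutter plate (plate top 68 mm above the table); the plate is bare for 24 mm on the tab's right (box -y) side and 84 mm on its left
- fuse_carton: small brown card box 26 x 60 x 20 mm standing on the rear strip of the supply box's top, behind the levers; origin at its underside; leave it alone
- screwdriver: loose screwdriver lying on the table beside the supply box; leave it alone
- tape_roll: loose clear tape roll, 90 mm across, 24 mm high, on the table; origin at its underside; leave it alone
- mug: loose white mug, 80 mm across, 90 mm high; origin at its underside; leave it alone
- water_bottle: loose bottle, 66 mm across, 200 mm high; origin at its underside; leave it alone
- lamp_carton: loose brown card box 100 x 140 x 70 mm; origin at its underside; leave it alone
- wrench: loose steel wrench lying on the table beside the supply box; leave it alone
- plug_adaptor: loose white plug adaptor 50 x 50 x 32 mm on the table; origin at its underside; leave it alone

How it is judged (in metres and radians):
On the way:
1. all three levers are fully over with the shutter still shut (value of joint each of lever_left, lever_mid, lever_right above 0.8 rad and value of joint shutter below 0.03 m), for 0.1 s.
At the end, for the whole second after the job is handed in: All three levers are over (more than 0.80 of 0.90 rad), the shutter is at rest and open by more than 100 of its 110 mm, and everything else stands within 40 mm of where it was (value of joint each of lever_left, lever_mid, lever_right above 0.8 rad and value of joint shutter above 0.1 m and velocity of joint shutter below 0.01 m/s); the robot touches nothing.
It fails at once if a lever or the shutter was forced (more than 40 N) (contact force between any of lever_left, lever_mid, lever_right, shutter and anything else above 40 N).
It fails at once if another thing on the bench was pushed away (moved more than 40 mm) (distance of any of fuse_carton, screwdriver, tape_roll, mug, water_bottle, lamp_carton, wrench, plug_adaptor from where it was at the start of the episode above 0.04 m).
It also fails if it takes over 72 s, if anything falls off the work surface, if the arm or the gripper's body presses on something with over 40 N, if the wrist force passes 120 N, or if a joint passes its speed limit or range.

## Working session

There is one attempt and no reset: what is moved stays moved. The work goes in short steps, Python scripts to look and compute and a shell command to move; the robot and the scene stay as the last step left them, time stands still between calls to the robot, and variables do not carry over. Pictures are saved under pics/ and viewed, and the job is handed in when it is done.

```bash
ls; mkdir -p pics; python3 - <<'E'
from workcell import r
import cv2
s=r.sense(); print(s)
for n in ("side","top"):
    f=r.grab_frame(n); cv2.imwrite(f"pics/{n}0.png",f["pixels"][:,:,::-1]); print(n,f["mtx"].tolist(),f["rvec"],f["tvec"])
E
```

```text
pics
{'t': 0.0, 'joint_positions': array([-9.05403606e-01,  2.55734893e-01,  1.06985917e-01, -4.61594592e-04,
       -1.42390065e+00, -2.84598851e-01]), 'qvel': array([ 5.79661749e-05, -6.95320809e-04,  1.51330406e-03,  3.35583576e-04,
       -3.06920654e-04, -7.58715531e-04]), 'tau': array([ 9.56852418e-04, -3.86621761e+01,  2.37934363e+01,  5.36474437e+00,
       -6.11475509e-03, -1.39968336e-06]), 'tcp_pos': array([ 204.28665807, -510.15008195,  249.39678327]), 'orientation': array([-0.13313883,  0.69448914,  0.13445188,  0.69417691]), 'force': array([ 0.34514803, -0.38006426, -0.24441735]), 'wrist_torque': array([-0.00571584,  0.00619318,  0.01527637]), 'width': 85.31590211773624}
side [[402.565732260862, 0.0, 315.20411994348507], [0.0, 402.565732260862, 198.77897334336632], [0.0, 0.0, 1.0]] [ 0.15817978 -2.90847216  1.07076685] [ 523.77379784   97.00913078 1121.48823745]
top [[484.66610373460895, 0.0, 318.98265523165105], [0.0, 484.66610373460895, 194.28604260732658], [0.0, 0.0, 1.0]] [ 2.17959194 -2.12498652  0.14670128] [  17.08545822  543.8610071  1483.26062519]
```

View pics/side0.png

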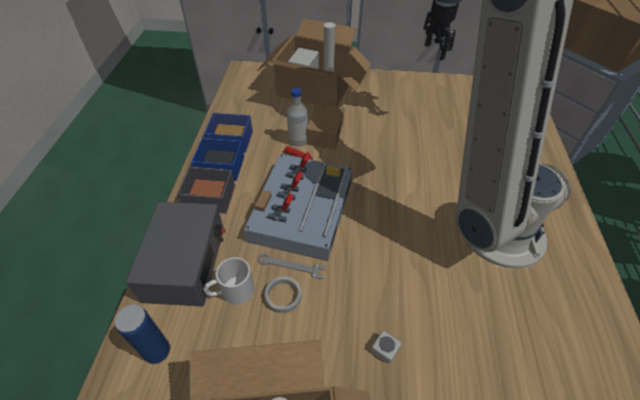

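View pics/top0.png

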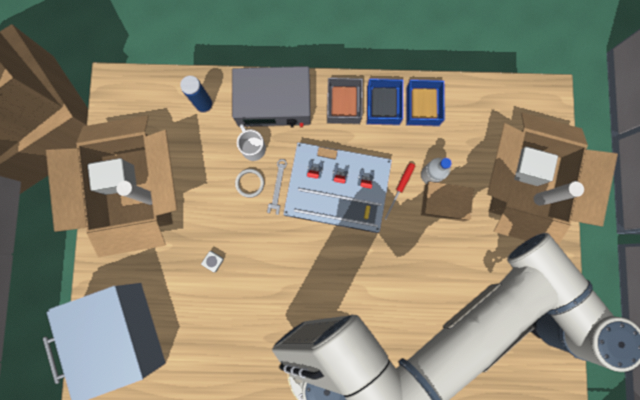

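The side view shows the box at about (300,205). In the top view it is at about (338,187), with red paddles near (315,172), (341,177) and (367,183), and the yellow tab at (368,213). Next I'll fit the box pose from depth.

```bash
cat > h.py <<'E'
import numpy as np, cv2
def cloud(f):
    K=f["mtx"];R=cv2.Rodrigues(np.array(f["rvec"],float))[0];t=np.array(f["tvec"],float).ravel()
    z=f["range_z"].astype(float);v,u=np.mgrid[:400,:640]
    P=np.stack([(u-K[0,2])/K[0,0]*z,(v-K[1,2])/K[1,1]*z,z],-1)
    W=(P-t)@R; W[z<=0]=np.nan
    return W
def proj(f,X):
    return cv2.projectPoints(np.array(X,float).reshape(-1,1,3),np.array(f["rvec"],float),np.array(f["tvec"],float),f["mtx"],None)[0].reshape(-1,2)
E
python3 - <<'E'
from workcell import r
from h import *
for n in ("top","side"):
    f=r.grab_frame(n);W=cloud(f);p=f["pixels"].astype(int);hsv=cv2.cvtColor(f["pixels"],cv2.COLOR_RGB2HSV)
    print(n,proj(f,[[0,0,0],[500,0,0],[500,-200,0]]).round())
    win=np.zeros((400,640),bool)
    if n=="top": win[135:240,275:400]=1
    else: win[140:260,240:355]=1
    m=win&(W[...,2]>50)&(W[...,2]<72)
    pts=W[m][:,:2].astype(np.float32)
    print(m.sum(),cv2.minAreaRect(pts),np.median(W[m][:,2]))
    red=win&(hsv[...,1]>150)&((hsv[...,0]<8)|(hsv[...,0]>172))
    k,l,st,c=cv2.connectedComponentsWithStats(red.astype(np.uint8))
    for i in range(1,k):
        if st[i,4]>8: q=W[l==i];print("red",c[i].round(),st[i,4],np.nanmean(q,0).round(1),np.nanmin(q,0).round(),np.nanmax(q,0).round())
    y=win&(hsv[...,1]>130)&(hsv[...,0]>18)&(hsv[...,0]<32)&(W[...,2]>75)
    print("yel",y.sum(),np.nanmean(W[y],0),np.nanmin(W[y],0),np.nanmax(W[y],0))
E
```

```text
top [[325. 372.]
 [328. 209.]
 [391. 211.]]
6191 ((566.1705932617188, -24.763809204101562), (300.8070068359375, 231.02322387695312), 80.82461547851562) 60.773681579897016
red [313. 174.] 58 [590.1  50.5 135.4] [580.  35. 114.] [603.  65. 146.]
red [339. 179.] 57 [577.4 -27.9 136.6] [567. -42. 120.] [588. -12. 146.]
red [366. 184.] 66 [ 564.6 -106.3  136.2] [ 554. -121.  117.] [579. -91. 147.]
red [398. 187.] 18 [ 574.  -219.8   23. ] [ 565. -223.   17.] [ 588. -215.   29.]
yel 48 [ 485.56335981 -113.17209711   95.87116079] [ 466.58193964 -120.43231154   89.63394014] [ 503.91704587 -105.10269402  102.96645914]
side [[503. 234.]
 [325. 218.]
 [330. 169.]]
5937 ((635.7789306640625, -52.77845764160156), (335.6571960449219, 374.1991882324219), 80.63214111328125) 60.81432277870999
red [298. 155.] 189 [ 601.5 -190.1   62.7] [ 556. -264.    8.] [655. -87. 145.]
red [297. 179.] 73 [579.  -19.7 134.2] [568. -40. 108.] [594.  -7. 144.]
red [287. 201.] 77 [591.7  59.3 134.4] [581.  38. 108.] [606.  71. 144.]
yel 84 [ 487.2067909  -109.48062037   87.67412352] [ 469.21237246 -117.20600882   75.70590361] [ 505.06811606 -103.97490512   97.02066605]
```

```bash
cat >> h.py <<'E'
from scipy.spatial.transform import Rotation as Ro
C=np.array([566.2,-24.8]); yaw=np.radians(-9.2)
bx=np.array([np.cos(yaw),np.sin(yaw),0]); by=np.array([-np.sin(yaw),np.cos(yaw),0]); B=np.stack([bx,by,[0,0,1]],1)
def w2b(p): return B.T@(np.asarray(p,float)-[C[0],C[1],0])
def b2w(p): return B@np.asarray(p,float)+[C[0],C[1],0]
# target tool: x down, z=+-bx
def plan(s,target_b=None):
    R=Ro.from_quat(s["orientation"]).as_matrix()
    best=None
    for sg in (1,-1):
        x=np.array([0,0,-1.]);z=sg*bx;y=np.cross(z,x);T=np.stack([x,y,z],1)
        rv=Ro.from_matrix(R.T@T).as_rotvec(degrees=True)
        if best is None or np.linalg.norm(rv)<np.linalg.norm(best[0]): best=(rv,sg,T)
    rv,sg,T=best
    p=w2b(s["tcp_pos"])
    print("t",round(s["t"],2),"tcp_box",p.round(1),"tip z",round(s["tcp_pos"][2]-19,1),"F_box",(B.T@s["force"]).round(1),"w",round(s["width"],1),"sg",sg,"dr to go",rv.round(2))
    if target_b is not None:
        print("delta tool axes now",(R.T@B@(np.array(target_b)-p)).round(1)," after turn",(T.T@B@(np.array(target_b)-p)).round(1))
E
cat > st.py <<'E'
import sys
from workcell import r
from h import *
plan(r.sense(),[float(a) for a in sys.argv[1:4]] if len(sys.argv)>3 else None)
E
python3 st.py -25 -80 240
python3 - <<'E'
from workcell import r
from h import *
print(b2w([40,80,0]),b2w([40,-80,0]))
s=r.sense();print(Ro.from_quat(s["orientation"]).as_matrix().round(3), s["joint_positions"][5])
E
```

```text
t 0.2 tcp_box [-279.6 -537.2  249.8] tip z 230.8 F_box [-0.2  0.7 -0.5] w 85.4 sg 1 dr to go [ 3.102e+01 -2.000e-02 -6.000e-02]
delta tool axes now [ 10.  260.6 453.7]  after turn [  9.8 457.2 254.6]
[618.47594562  47.7756537    0.        ] [ 592.89495559 -110.16614871    0.        ]
[[-0.001 -0.372  0.928]
 [ 0.001  0.928  0.372]
 [-1.     0.001 -0.   ]] -0.28459790803659857
```

```bash
python3 -m inch '[{"gripper":1,"delta_pos":[0,0,0],"dr":[10.3,0,0]},{"gripper":1,"delta_pos":[0,0,0],"dr":[10.3,0,0]},{"gripper":1,"delta_pos":[0,0,0],"dr":[10.4,0,0]},{"gripper":1,"delta_pos":[0,40,20],"dr":[0,0,0]},{"gripper":1,"delta_pos":[0,50,30],"dr":[0,0,0]},{"gripper":1,"delta_pos":[0,50,30],"dr":[0,0,0]},{"gripper":1,"delta_pos":[0,50,30],"dr":[0,0,0]},{"gripper":1,"delta_pos":[0,50,30],"dr":[0,0,0]},{"gripper":1,"delta_pos":[0,50,30],"dr":[0,0,0]},{"gripper":1,"delta_pos":[0,50,30],"dr":[0,0,0]},{"gripper":1,"delta_pos":[0,50,25],"dr":[0,0,0]},{"gripper":1,"delta_pos":[0,40,20],"dr":[0,0,0]}]'; python3 -m inch '[{"gripper":1,"delta_pos":[0,0,0],"dr":[0,0,0]},{"gripper":1,"delta_pos":[0,0,0],"dr":[0,0,0]}]'; python3 st.py -25 -80 240
```

```text
t: 1.7
tcp_pos: [515.8, -123.2, 250.1]
orientation: [0.056, 0.705, -0.056, 0.705]
force: [0.3, -0.3, -0.6]
width: 0.1
t: 1.95
tcp_pos: [514.7, -125.2, 250.1]
orientation: [0.056, 0.705, -0.056, 0.705]
force: [-0.9, -0.7, -0.1]
width: 0.1
t 1.95 tcp_box [ -34.8 -107.4  250.1] tip z 231.1 F_box [-0.8 -0.8 -0.1] w 0.1 sg 1 dr to go [ 0.04 -0.04  0.01]
delta tool axes now [10.1 27.4  9.8]  after turn [10.1 27.4  9.8]
```

```bash
python3 -m inch '[{"gripper":1,"delta_pos":[0,13,5],"dr":[0,0,0]},{"gripper":1,"delta_pos":[10,14,5],"dr":[0,0,0]},{"gripper":1,"delta_pos":[30,0,0],"dr":[0,0,0]},{"gripper":1,"delta_pos":[30,0,0],"dr":[0,0,0]},{"gripper":1,"delta_pos":[30,0,0],"dr":[0,0,0]},{"gripper":1,"delta_pos":[15,0,0],"dr":[0,0,0]},{"gripper":1,"delta_pos":[0,0,0],"dr":[0,0,0]}]'; python3 st.py;python3 - <<'E'
from workcell import r
import cv2
for n,c in (("side",(slice(120,260),slice(220,380))),("wrist",(slice(0,400),slice(0,640)))):
    f=r.grab_frame(n);im=f["pixels"][c][:,:,::-1]
    if n=="side": im=cv2.resize(im,None,fx=4,fy=4,interpolation=2)
    cv2.imwrite(f"pics/{n}1.png",im)
E
```

```text
t: 2.82
tcp_pos: [528.6, -100.1, 134.4]
orientation: [0.056, 0.706, -0.057, 0.704]
force: [-0.5, -0.3, -0.3]
width: -0.1
t 2.83 tcp_box [-25.1 -80.3 134.4] tip z 115.4 F_box [-0.5 -0.3 -0.3] w -0.1 sg 1 dr to go [ 0.01 -0.12  0.03]
```

View pics/side1.png

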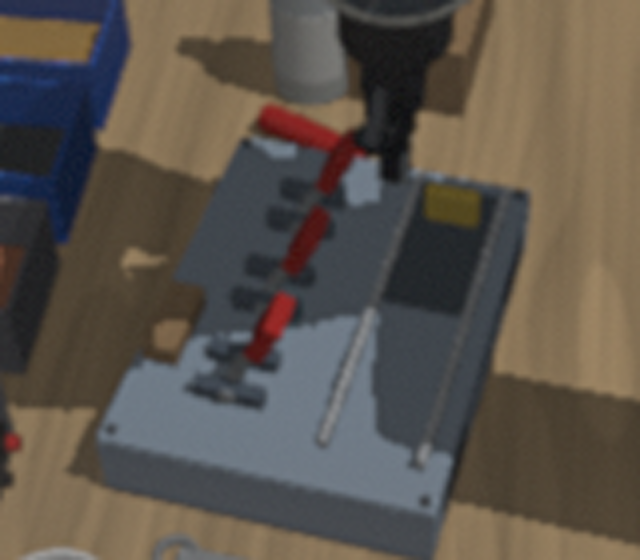

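View pics/wrist1.png

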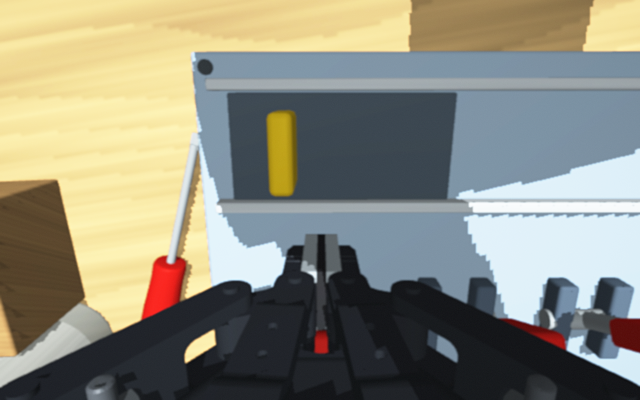

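The side crop shows the finger at about (392,165), on the robot side of the right paddle at (340,160). The wrist view shows the yellow tab at (282,153). Now I'll push gently.

```bash
python3 -m inch '[{"gripper":1,"delta_pos":[0,0,5],"dr":[0,0,0]},{"gripper":1,"delta_pos":[0,0,4],"dr":[0,0,0]},{"gripper":1,"delta_pos":[0,0,3],"dr":[0,0,0]}]'; python3 st.py;  python3 -m inch '[{"gripper":1,"delta_pos":[0,0,2],"dr":[0,0,0]},{"gripper":1,"delta_pos":[0,0,1],"dr":[0,0,0]}]'; python3 st.py;python3 -m inch '[{"gripper":1,"delta_pos":[0,0,1],"dr":[0,0,0]},{"gripper":1,"delta_pos":[0,0,1],"dr":[0,0,0]}]'; python3 st.py
```

```text
t: 3.3
tcp_pos: [541.5, -102.1, 135.6]
orientation: [0.057, 0.705, -0.057, 0.705]
force: [-0.2, -0.6, -0.5]
width: -0.1
t 3.3 tcp_box [-12.  -80.3 135.6] tip z 116.6 F_box [-0.1 -0.6 -0.5] w -0.1 sg 1 dr to go [ 0.01  0.04 -0.01]
t: 3.55
tcp_pos: [543.3, -102.5, 135.2]
orientation: [0.057, 0.705, -0.057, 0.704]
force: [-3.4, 0.7, 2.1]
width: 0.2
t 3.55 tcp_box [-10.2 -80.4 135.2] tip z 116.2 F_box [-3.5  0.2  2.1] w 0.2 sg 1 dr to go [ 0.01 -0.09  0.01]
t: 3.8
tcp_pos: [545.6, -102.9, 135.3]
orientation: [0.057, 0.705, -0.057, 0.705]
force: [-2.8, 0.6, 2.4]
width: 0.0
t 3.8 tcp_box [ -7.8 -80.4 135.3] tip z 116.3 F_box [-2.8  0.1  2.4] w 0.0 sg 1 dr to go [ 0.02 -0.02  0.01]
```

```bash
for i in 1 2 3 4; do python3 -m inch '[{"gripper":1,"delta_pos":[0,0,1],"dr":[0,0,0]},{"gripper":1,"delta_pos":[0,0,0.5],"dr":[0,0,0]}]'>/dev/null; python3 st.py; done
```

```text
t 4.05 tcp_box [ -6.  -80.3 135.3] tip z 116.3 F_box [-3.3 -0.6  1.8] w 0.1 sg 1 dr to go [0.02 0.   0.  ]
t 4.3 tcp_box [ -4.5 -80.3 135.3] tip z 116.3 F_box [-2.4 -0.8  1.2] w -0.2 sg 1 dr to go [ 0.02  0.01 -0.  ]
t 4.55 tcp_box [ -3.  -80.3 135.3] tip z 116.3 F_box [-2.5  0.5  2.1] w 0.2 sg 1 dr to go [0.02 0.   0.  ]
t 4.8 tcp_box [ -1.5 -80.3 135.3] tip z 116.3 F_box [-2.7  0.5  1.2] w -0.2 sg 1 dr to go [ 0.02  0.01 -0.  ]
```

```bash
for i in 1 2 ; do python3 -m inch '[{"gripper":1,"delta_pos":[0,0,1.5],"dr":[0,0,0]},{"gripper":1,"delta_pos":[0,0,1],"dr":[0,0,0]}]'>/dev/null; python3 st.py; done
```

```text
t 5.05 tcp_box [  1.1 -80.2 135.3] tip z 116.3 F_box [-2.2  0.1  1.3] w -0.2 sg 1 dr to go [ 0.02  0.01 -0.  ]
t 5.3 tcp_box [  3.6 -80.3 135.2] tip z 116.2 F_box [-2.2 -1.   1.2] w 0.5 sg 1 dr to go [ 0.01  0.   -0.  ]
```

The right lever is free, so I'll push it over.

```bash
python3 -m inch '[{"gripper":1,"delta_pos":[0,0,4],"dr":[0,0,0]},{"gripper":1,"delta_pos":[0,0,5],"dr":[0,0,0]},{"gripper":1,"delta_pos":[0,0,5],"dr":[0,0,0]},{"gripper":1,"delta_pos":[0,0,5],"dr":[0,0,0]},{"gripper":1,"delta_pos":[0,0,5],"dr":[0,0,0]},{"gripper":1,"delta_pos":[0,0,4],"dr":[0,0,0]},{"gripper":1,"delta_pos":[0,0,4],"dr":[0,0,0]}]'>/dev/null; python3 st.py; for i in 1 2 3; do python3 -m inch '[{"gripper":1,"delta_pos":[0,0,1.5],"dr":[0,0,0]},{"gripper":1,"delta_pos":[0,0,1],"dr":[0,0,0]}]'>/dev/null; python3 st.py; done
```

```text
t 6.17 tcp_box [ 35.6 -80.3 135.1] tip z 116.1 F_box [-2.3  0.2  0.4] w 0.3 sg 1 dr to go [ 0.01 -0.02 -0.  ]
t 6.42 tcp_box [ 37.7 -80.3 134.9] tip z 115.9 F_box [-1.4 -0.5 -0.5] w 0.0 sg 1 dr to go [ 0.01 -0.04 -0.  ]
t 6.67 tcp_box [ 40.2 -80.3 135. ] tip z 116.0 F_box [-2.4  1.1 -1.4] w 0.1 sg 1 dr to go [ 0.02 -0.04 -0.  ]
t 6.92 tcp_box [ 43.  -80.3 135.3] tip z 116.3 F_box [-2.6  0.4 -0.1] w -0.4 sg 1 dr to go [ 0.02  0.   -0.  ]
```

```bash
for i in 1 2 3 4 ; do python3 -m inch '[{"gripper":1,"delta_pos":[0,0,1],"dr":[0,0,0]}]'>/dev/null; python3 st.py; done
```

```text
t 7.05 tcp_box [ 44.  -80.3 135.3] tip z 116.3 F_box [-1.5 -0.2 -0.8] w -0.2 sg 1 dr to go [ 0.02  0.01 -0.  ]
t 7.17 tcp_box [ 45.  -80.3 135.3] tip z 116.3 F_box [-1.7 -0.  -0.8] w -0.1 sg 1 dr to go [0.02 0.   0.  ]
t 7.3 tcp_box [ 46.  -80.3 135.3] tip z 116.3 F_box [-2.2  1.  -0.5] w 0.4 sg 1 dr to go [0.02 0.   0.  ]
t 7.42 tcp_box [ 47.  -80.3 135.3] tip z 116.3 F_box [-1.6  0.5  0. ] w -0.0 sg 1 dr to go [0.02 0.   0.  ]
```

```bash
for i in 1 2 3 ; do python3 -m inch '[{"gripper":1,"delta_pos":[0,0,0.7],"dr":[0,0,0]}]'>/dev/null; python3 st.py; done
```

```text
t 7.55 tcp_box [ 47.6 -80.3 135.3] tip z 116.3 F_box [-3.4  0.1 -0.3] w 0.1 sg 1 dr to go [ 0.02 -0.01  0.  ]
t 7.67 tcp_box [ 47.7 -80.3 135.2] tip z 116.2 F_box [-6.8  0.3  1. ] w -0.0 sg 1 dr to go [ 0.01 -0.08  0.  ]
t 7.8 tcp_box [ 47.8 -80.3 135.2] tip z 116.2 F_box [-7.   0.7  3.1] w 0.1 sg 1 dr to go [ 0.02 -0.16  0.01]
```

The right lever is hard against its stop. The mid lever is next.

```bash
python3 -m inch '[{"gripper":1,"delta_pos":[0,0,-20],"dr":[0,0,0]},{"gripper":1,"delta_pos":[0,0,-30],"dr":[0,0,0]},{"gripper":1,"delta_pos":[0,0,-20],"dr":[0,0,0]},{"gripper":1,"delta_pos":[0,30,-3],"dr":[0,0,0]},{"gripper":1,"delta_pos":[0,30,0],"dr":[0,0,0]},{"gripper":1,"delta_pos":[0,20,0],"dr":[0,0,0]},{"gripper":1,"delta_pos":[0,0,5],"dr":[0,0,0]},{"gripper":1,"delta_pos":[0,0,5],"dr":[0,0,0]},{"gripper":1,"delta_pos":[0,0,0],"dr":[0,0,0]}]'>/dev/null; python3 st.py
for i in 1 2 3 4 5; do python3 -m inch '[{"gripper":1,"delta_pos":[0,0,1],"dr":[0,0,0]},{"gripper":1,"delta_pos":[0,0,1],"dr":[0,0,0]}]'>/dev/null; python3 st.py; done
```

```text
t 8.93 tcp_box [-13.5  -1.  135.1] tip z 116.1 F_box [ 0.3 -0.1  0.2] w 0.1 sg 1 dr to go [-0.04  0.    0.01]
t 9.18 tcp_box [-12.   -0.7 135.3] tip z 116.3 F_box [-0.  -0.2  0.8] w -0.2 sg 1 dr to go [-0.01 -0.    0.  ]
t 9.43 tcp_box [-10.5  -0.4 135.2] tip z 116.2 F_box [-3.4 -0.2  1.8] w -0.4 sg 1 dr to go [ 0.01 -0.06  0.01]
t 9.68 tcp_box [ -8.3  -0.3 135.4] tip z 116.4 F_box [-2.8  0.   2.4] w 0.4 sg 1 dr to go [ 0.02 -0.03  0.01]
t 9.93 tcp_box [ -6.   -0.3 135.3] tip z 116.3 F_box [-2.4 -0.   3.4] w -0.2 sg 1 dr to go [0.02 0.   0.  ]
t 10.18 tcp_box [ -4.   -0.3 135.3] tip z 116.3 F_box [-3.9  0.5  3. ] w -0.1 sg 1 dr to go [ 0.02 -0.01  0.  ]
```

```bash
for i in 1 2 3; do python3 -m inch '[{"gripper":1,"delta_pos":[0,0,1],"dr":[0,0,0]}]'>/dev/null; python3 st.py; done
```

```text
t 10.3 tcp_box [ -3.6  -0.3 135.3] tip z 116.3 F_box [-8.3  1.1  6.9] w -0.2 sg 1 dr to go [ 0.01 -0.08  0.01]
t 10.43 tcp_box [ -3.3  -0.4 135.3] tip z 116.3 F_box [-10.3   0.6   7.3] w 0.4 sg 1 dr to go [ 0.01 -0.16  0.01]
t 10.55 tcp_box [ -3.   -0.4 135.4] tip z 116.4 F_box [-13.3   1.3  11. ] w 0.0 sg 1 dr to go [ 0.01 -0.24  0.02]
```

Mid is blocked, with force rising to 13 N over less than 1 mm. I'll back off and try the left lever.

```bash
python3 -m inch '[{"gripper":1,"delta_pos":[0,0,-10],"dr":[0,0,0]},{"gripper":1,"delta_pos":[0,0,-14],"dr":[0,0,0]},{"gripper":1,"delta_pos":[0,30,0],"dr":[0,0,0]},{"gripper":1,"delta_pos":[0,30,0],"dr":[0,0,0]},{"gripper":1,"delta_pos":[0,20,0],"dr":[0,0,0]},{"gripper":1,"delta_pos":[0,0,5],"dr":[0,0,0]},{"gripper":1,"delta_pos":[0,0,5],"dr":[0,0,0]},{"gripper":1,"delta_pos":[0,0,0],"dr":[0,0,0]}]'>/dev/null; python3 st.py
for i in 1 2 3 4 5 6; do python3 -m inch '[{"gripper":1,"delta_pos":[0,0,1],"dr":[0,0,0]},{"gripper":1,"delta_pos":[0,0,1],"dr":[0,0,0]}]'>/dev/null; python3 st.py; done
```

```text
t 11.55 tcp_box [-14.7  79.  135.1] tip z 116.1 F_box [ 0.3 -0.4 -0.1] w 0.1 sg 1 dr to go [-0.04 -0.01  0.01]
t 11.8 tcp_box [-13.   79.4 135.3] tip z 116.3 F_box [ 0.4 -0.6 -0.6] w 0.1 sg 1 dr to go [-0.01  0.   -0.  ]
t 12.05 tcp_box [-11.   79.7 135.3] tip z 116.3 F_box [-0.1 -0.2 -0.3] w 0.1 sg 1 dr to go [ 0.02 -0.    0.  ]
t 12.3 tcp_box [ -9.6  79.6 135.3] tip z 116.3 F_box [-3.2  0.6  2.1] w 0.1 sg 1 dr to go [ 0.02 -0.07  0.01]
t 12.55 tcp_box [ -7.1  79.7 135.4] tip z 116.4 F_box [-3.3 -0.3  2.9] w -0.1 sg 1 dr to go [ 0.02 -0.01  0.01]
t 12.8 tcp_box [ -4.9  79.7 135.3] tip z 116.3 F_box [-3.4 -0.3  2.8] w 0.1 sg 1 dr to go [ 0.02  0.   -0.  ]
t 13.05 tcp_box [ -2.9  79.7 135.3] tip z 116.3 F_box [-4.   0.2  2.5] w -0.1 sg 1 dr to go [ 0.02  0.   -0.  ]
```

```bash
for i in 1 2 3 4; do python3 -m inch '[{"gripper":1,"delta_pos":[0,0,1.2],"dr":[0,0,0]}]'>/dev/null; python3 st.py; done
```

```text
t 13.18 tcp_box [ -1.7  79.7 135.3] tip z 116.3 F_box [-3.4 -1.1  2.4] w 0.3 sg 1 dr to go [ 0.02  0.01 -0.  ]
t 13.3 tcp_box [ -0.5  79.7 135.3] tip z 116.3 F_box [-3.6 -0.3  2.8] w 0.1 sg 1 dr to go [0.02 0.01 0.  ]
t 13.43 tcp_box [  0.7  79.7 135.3] tip z 116.3 F_box [-3.6 -0.5  1.9] w -0.3 sg 1 dr to go [ 0.02  0.01 -0.  ]
t 13.55 tcp_box [  1.9  79.7 135.3] tip z 116.3 F_box [-3.   0.9  2. ] w 0.0 sg 1 dr to go [ 0.02  0.   -0.  ]
```

The left lever is free, so I'll push it over.

```bash
python3 -m inch '[{"gripper":1,"delta_pos":[0,0,4],"dr":[0,0,0]},{"gripper":1,"delta_pos":[0,0,5],"dr":[0,0,0]},{"gripper":1,"delta_pos":[0,0,5],"dr":[0,0,0]},{"gripper":1,"delta_pos":[0,0,5],"dr":[0,0,0]},{"gripper":1,"delta_pos":[0,0,5],"dr":[0,0,0]},{"gripper":1,"delta_pos":[0,0,5],"dr":[0,0,0]},{"gripper":1,"delta_pos":[0,0,4],"dr":[0,0,0]},{"gripper":1,"delta_pos":[0,0,4],"dr":[0,0,0]},{"gripper":1,"delta_pos":[0,0,3],"dr":[0,0,0]},{"gripper":1,"delta_pos":[0,0,2],"dr":[0,0,0]},{"gripper":1,"delta_pos":[0,0,1],"dr":[0,0,0]}]'>/dev/null; python3 st.py; for i in 1 2 3 4; do python3 -m inch '[{"gripper":1,"delta_pos":[0,0,1],"dr":[0,0,0]}]'>/dev/null; python3 st.py; done
```

```text
t 14.93 tcp_box [ 44.9  79.7 135.2] tip z 116.2 F_box [-2.5 -0.2 -0.1] w -0.0 sg 1 dr to go [ 0.02 -0.    0.01]
t 15.05 tcp_box [ 45.8  79.7 135.3] tip z 116.3 F_box [-1.8  0.1 -0.4] w -0.0 sg 1 dr to go [0.02 0.01 0.  ]
t 15.18 tcp_box [ 46.8  79.7 135.4] tip z 116.4 F_box [-2.4  0.3 -0.3] w 0.3 sg 1 dr to go [ 0.02  0.01 -0.  ]
t 15.3 tcp_box [ 47.4  79.7 135.3] tip z 116.3 F_box [-5.5  0.5  1.3] w -0.3 sg 1 dr to go [ 0.02 -0.04  0.  ]
t 15.43 tcp_box [ 47.6  79.7 135.2] tip z 116.2 F_box [-7.7  0.7  2.6] w -0.2 sg 1 dr to go [ 0.01 -0.15  0.01]
```

The left lever is at its stop. Back to mid, which was left near tcp x = -3.

```bash
python3 -m inch '[{"gripper":1,"delta_pos":[0,0,-20],"dr":[0,0,0]},{"gripper":1,"delta_pos":[0,0,-30],"dr":[0,0,0]},{"gripper":1,"delta_pos":[0,0,-24],"dr":[0,0,0]},{"gripper":1,"delta_pos":[0,-30,0],"dr":[0,0,0]},{"gripper":1,"delta_pos":[0,-30,0],"dr":[0,0,0]},{"gripper":1,"delta_pos":[0,-20,0],"dr":[0,0,0]},{"gripper":1,"delta_pos":[0,0,9],"dr":[0,0,0]},{"gripper":1,"delta_pos":[0,0,9],"dr":[0,0,0]},{"gripper":1,"delta_pos":[0,0,0],"dr":[0,0,0]}]'>/dev/null; python3 st.py
for i in 1 2 3 4 5 6; do python3 -m inch '[{"gripper":1,"delta_pos":[0,0,1.2],"dr":[0,0,0]},{"gripper":1,"delta_pos":[0,0,1],"dr":[0,0,0]}]'>/dev/null; python3 st.py; done
```

```text
t 16.55 tcp_box [ -6.3   0.3 135. ] tip z 116.0 F_box [-0.5  0.2 -1.8] w -0.1 sg 1 dr to go [0.04 0.01 0.  ]
t 16.8 tcp_box [ -5.1   0.  135.2] tip z 116.2 F_box [-0.9 -0.2 -0.1] w -0.1 sg 1 dr to go [ 0.04 -0.01  0.  ]
t 17.05 tcp_box [ -3.3  -0.2 135.3] tip z 116.3 F_box [-2.7  0.4  1.3] w -0.2 sg 1 dr to go [ 0.02 -0.06 -0.  ]
t 17.3 tcp_box [ -0.7  -0.3 135.4] tip z 116.4 F_box [-2.6  0.5  3.4] w 0.3 sg 1 dr to go [ 0.02 -0.01  0.01]
t 17.55 tcp_box [  1.7  -0.4 135.3] tip z 116.3 F_box [-2.6  0.2  1.3] w -0.1 sg 1 dr to go [ 0.02 -0.    0.01]
t 17.8 tcp_box [  3.9  -0.3 135.3] tip z 116.3 F_box [-2.3 -0.7  1.5] w -0.2 sg 1 dr to go [0.02 0.   0.  ]
t 18.05 tcp_box [  6.1  -0.3 135.3] tip z 116.3 F_box [-2.1 -0.6  0.2] w 0.1 sg 1 dr to go [ 0.02  0.   -0.  ]
```

```bash
python3 -m inch '[{"gripper":1,"delta_pos":[0,0,5],"dr":[0,0,0]},{"gripper":1,"delta_pos":[0,0,5],"dr":[0,0,0]},{"gripper":1,"delta_pos":[0,0,5],"dr":[0,0,0]},{"gripper":1,"delta_pos":[0,0,5],"dr":[0,0,0]},{"gripper":1,"delta_pos":[0,0,5],"dr":[0,0,0]},{"gripper":1,"delta_pos":[0,0,4],"dr":[0,0,0]},{"gripper":1,"delta_pos":[0,0,4],"dr":[0,0,0]},{"gripper":1,"delta_pos":[0,0,3],"dr":[0,0,0]},{"gripper":1,"delta_pos":[0,0,2],"dr":[0,0,0]},{"gripper":1,"delta_pos":[0,0,1],"dr":[0,0,0]}]'>/dev/null; python3 st.py; for i in 1 2 3 4; do python3 -m inch '[{"gripper":1,"delta_pos":[0,0,1],"dr":[0,0,0]}]'>/dev/null; python3 st.py; done
```

```text
t 19.3 tcp_box [ 45.1  -0.3 135.2] tip z 116.2 F_box [-1.6 -0.5 -0.9] w 0.2 sg 1 dr to go [ 0.02 -0.01  0.  ]
t 19.43 tcp_box [ 46.1  -0.3 135.3] tip z 116.3 F_box [-2.2  0.6 -0.3] w 0.2 sg 1 dr to go [0.02 0.01 0.  ]
t 19.55 tcp_box [ 47.1  -0.2 135.4] tip z 116.4 F_box [-2.4  0.7  0.1] w 0.2 sg 1 dr to go [ 0.02  0.01 -0.  ]
t 19.68 tcp_box [ 47.6  -0.3 135.3] tip z 116.3 F_box [-4.6 -0.2  1.2] w -0.0 sg 1 dr to go [ 0.02 -0.05  0.  ]
t 19.8 tcp_box [ 47.7  -0.3 135.2] tip z 116.2 F_box [-9.4  0.8  4. ] w -0.1 sg 1 dr to go [ 0.02 -0.16  0.01]
```

```bash
python3 -m inch '[{"gripper":1,"delta_pos":[0,0,-20],"dr":[0,0,0]},{"gripper":1,"delta_pos":[-10,0,-30],"dr":[0,0,0]},{"gripper":1,"delta_pos":[-10,-10,-30],"dr":[0,0,0]},{"gripper":1,"delta_pos":[-10,-30,-30],"dr":[0,0,0]},{"gripper":1,"delta_pos":[0,-40,-3],"dr":[0,0,0]},{"gripper":1,"delta_pos":[0,-30,0],"dr":[0,0,0]},{"gripper":1,"delta_pos":[0,-20,0],"dr":[0,0,0]},{"gripper":1,"delta_pos":[0,0,0],"dr":[0,0,0]}]'>/dev/null; python3 st.py
python3 - <<'E'
from workcell import r
from h import *
for n in ("wrist","side"):
    f=r.grab_frame(n);W=cloud(f);hsv=cv2.cvtColor(f["pixels"],cv2.COLOR_RGB2HSV)
    Wb=(W-[C[0],C[1],0])@B
    y=(hsv[...,1]>130)&(hsv[...,0]>18)&(hsv[...,0]<34)&(Wb[...,2]>80)&(Wb[...,2]<105)&(abs(Wb[...,0]+65)<40)&(abs(Wb[...,1])<150)
    print(n,y.sum(),np.nanpercentile(Wb[y],[5,50,95],axis=0).round(1).tolist() if y.any() else 0)
    red=(hsv[...,1]>150)&((hsv[...,0]<8)|(hsv[...,0]>172))&(Wb[...,2]>100)&(Wb[...,2]<150)
    for yy in(80,0,-80):
        m=red&(abs(Wb[...,1]-yy)<25); print(yy,m.sum(),np.nanmean(Wb[m],0).round(1) if m.any() else 0)
    cv2.imwrite(f"pics/{n}2.png",f["pixels"][:,:,::-1])
E
```

```text
t 20.8 tcp_box [ -63.1 -131.4  165.9] tip z 146.9 F_box [-0.4  0.6 -0.4] w 0.0 sg 1 dr to go [-0.09  0.15  0.01]
wrist 1532 [[-82.3, -106.0, 84.1], [-65.7, -101.1, 95.0], [-47.0, -95.2, 96.4]]
80 0 0
0 0 0
-80 0 0
side 66 [[-79.5, -100.3, 81.8], [-64.0, -96.0, 90.3], [-47.1, -92.7, 96.4]]
80 145 [ 66.5  85.4 130.1]
0 117 [ 65.8   6.3 129.4]
-80 119 [ 66.4 -76.5 130.2]
```

View pics/wrist2.png

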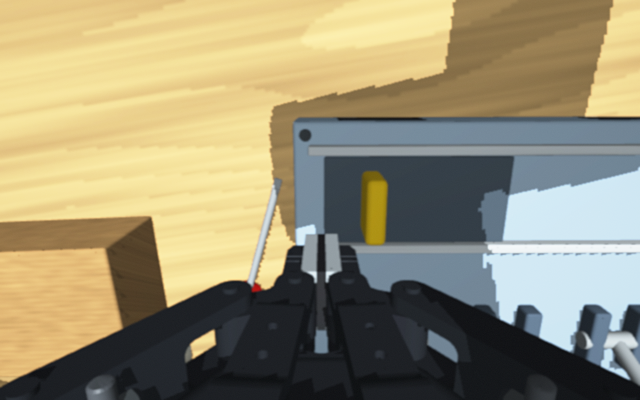

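View pics/side2.png

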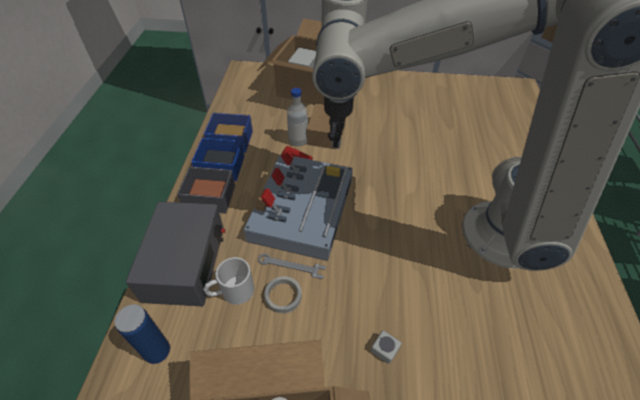

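All three paddles read x ≈ 66, which means fully over, and the shutter is still shut. The tab is at box y ≈ -100, at (374,208) in the wrist view. I'll lower the fingers on its right side.

```bash
python3 -m inch '[{"gripper":1,"delta_pos":[20,-1,-2],"dr":[0,0,0]},{"gripper":1,"delta_pos":[25,0,0],"dr":[0,0,0]},{"gripper":1,"delta_pos":[15,0,0],"dr":[0,0,0]},{"gripper":1,"delta_pos":[6,0,0],"dr":[0,0,0]},{"gripper":1,"delta_pos":[0,0,0],"dr":[0,0,0]}]'>/dev/null; python3 st.py
for i in 1 2 3 4 5 6; do python3 -m inch '[{"gripper":1,"delta_pos":[0,1.5,0],"dr":[0,0,0]},{"gripper":1,"delta_pos":[0,1.5,0],"dr":[0,0,0]}]'>/dev/null; python3 st.py; done
```

```text
t 21.52 tcp_box [ -65.7 -130.9   99.4] tip z 80.4 F_box [-0.3  0.2  0.8] w 0.0 sg 1 dr to go [0.06 0.01 0.01]
t 21.77 tcp_box [ -65.5 -128.1   99.9] tip z 80.9 F_box [ 0.2 -0.3  0.7] w 0.2 sg 1 dr to go [ 0.02  0.07 -0.01]
t 22.02 tcp_box [ -65.9 -125.2   99.4] tip z 80.4 F_box [-1.2 -0.4 -0.2] w 0.1 sg 1 dr to go [ 0.02  0.02 -0.  ]
t 22.27 tcp_box [ -66.  -122.2   99.3] tip z 80.3 F_box [-0.7 -0.5 -0.6] w 0.1 sg 1 dr to go [ 0.02  0.   -0.  ]
t 22.52 tcp_box [ -66.  -119.2   99.2] tip z 80.2 F_box [-0.2  0.1  0.2] w -0.1 sg 1 dr to go [ 0.02 -0.01  0.  ]
t 22.77 tcp_box [ -66.  -116.4   99.3] tip z 80.3 F_box [-0.6 -1.5  0.4] w -0.1 sg 1 dr to go [ 0.02 -0.    0.02]
t 23.02 tcp_box [ -66.  -113.3   99.3] tip z 80.3 F_box [-0.1 -1.1 -0.6] w 0.1 sg 1 dr to go [ 0.02 -0.01  0.01]
```

```bash
for i in 1 2 3 4 5 6 7; do python3 -m inch '[{"gripper":1,"delta_pos":[0,1,0],"dr":[0,0,0]},{"gripper":1,"delta_pos":[0,1,0],"dr":[0,0,0]}]'>/dev/null; python3 st.py; done
```

```text
t 23.27 tcp_box [ -66.  -111.3   99.3] tip z 80.3 F_box [ 1.  -1.7 -0.7] w 0.0 sg 1 dr to go [ 0.02 -0.01  0.  ]
t 23.52 tcp_box [ -66.  -109.3   99.3] tip z 80.3 F_box [ 0.3 -2.5 -0.8] w 0.1 sg 1 dr to go [ 0.02 -0.    0.  ]
t 23.77 tcp_box [ -66.  -107.2   99.3] tip z 80.3 F_box [ 0.1 -0.8 -1.1] w 0.3 sg 1 dr to go [ 0.02 -0.   -0.  ]
t 24.02 tcp_box [ -66.  -105.2   99.3] tip z 80.3 F_box [-0.9 -1.5 -0.1] w 0.0 sg 1 dr to go [ 0.02 -0.    0.  ]
t 24.27 tcp_box [ -66.  -103.3   99.3] tip z 80.3 F_box [ 0.1 -1.7 -1.4] w -0.1 sg 1 dr to go [ 0.02 -0.    0.  ]
t 24.52 tcp_box [ -66.  -101.3   99.3] tip z 80.3 F_box [ 0.  -1.7 -0.5] w -0.1 sg 1 dr to go [ 0.02 -0.    0.  ]
t 24.77 tcp_box [-66.  -99.3  99.3] tip z 80.3 F_box [-0.4 -0.9  0.4] w 0.1 sg 1 dr to go [ 0.02 -0.01  0.  ]
```

```bash
python3 -m inch '[{"gripper":1,"delta_pos":[0,4,0],"dr":[0,0,0]},{"gripper":1,"delta_pos":[0,6,0],"dr":[0,0,0]},{"gripper":1,"delta_pos":[0,7,0],"dr":[0,0,0]},{"gripper":1,"delta_pos":[0,7,0],"dr":[0,0,0]},{"gripper":1,"delta_pos":[0,7,0],"dr":[0,0,0]},{"gripper":1,"delta_pos":[0,7,0],"dr":[0,0,0]},{"gripper":1,"delta_pos":[0,6,0],"dr":[0,0,0]}]'; python3 st.py; python3 -m inch '[{"gripper":1,"delta_pos":[0,6,0],"dr":[0,0,0]},{"gripper":1,"delta_pos":[0,6,0],"dr":[0,0,0]},{"gripper":1,"delta_pos":[0,6,0],"dr":[0,0,0]},{"gripper":1,"delta_pos":[0,5,0],"dr":[0,0,0]},{"gripper":1,"delta_pos":[0,5,0],"dr":[0,0,0]},{"gripper":1,"delta_pos":[0,4,0],"dr":[0,0,0]},{"gripper":1,"delta_pos":[0,3,0],"dr":[0,0,0]},{"gripper":1,"delta_pos":[0,2,0],"dr":[0,0,0]}]'>/dev/null; python3 st.py
for i in 1 2 3; do python3 -m inch '[{"gripper":1,"delta_pos":[0,1,0],"dr":[0,0,0]},{"gripper":1,"delta_pos":[0,1,0],"dr":[0,0,0]}]'>/dev/null; python3 st.py; done
```

```text
t: 25.65
tcp_pos: [492.2, -68.3, 99.3]
orientation: [0.057, 0.705, -0.057, 0.705]
force: [0.2, -1.6, -0.3]
width: -0.2
t 25.65 tcp_box [-66.1 -54.8  99.3] tip z 80.3 F_box [ 0.5 -1.5 -0.3] w -0.2 sg 1 dr to go [ 0.03 -0.01  0.  ]
t 26.65 tcp_box [-66.1 -18.2  99.2] tip z 80.2 F_box [-0.7 -1.5 -0.1] w 0.1 sg 1 dr to go [ 0.02 -0.01  0.  ]
t 26.9 tcp_box [-66.1 -16.4  99.2] tip z 80.2 F_box [-1.2 -1.3  0.1] w 0.3 sg 1 dr to go [ 0.01 -0.01  0.  ]
t 27.15 tcp_box [-66.1 -14.3  99.2] tip z 80.2 F_box [-0.6 -2.8  0.4] w 0.1 sg 1 dr to go [ 0.01 -0.01  0.  ]
t 27.4 tcp_box [-66.  -12.3  99.3] tip z 80.3 F_box [-2.  -1.   0.4] w -0.2 sg 1 dr to go [ 0.01 -0.   -0.  ]
```

```bash
for i in 1 2 3 4 5 6 7; do python3 -m inch '[{"gripper":1,"delta_pos":[0,1,0],"dr":[0,0,0]}]'>/dev/null; python3 st.py; done
```

```text
t 27.52 tcp_box [-66.  -11.3  99.3] tip z 80.3 F_box [-1.3 -1.1  0.7] w 0.0 sg 1 dr to go [ 0.02 -0.    0.  ]
t 27.65 tcp_box [-66.1 -10.3  99.2] tip z 80.2 F_box [-0.3 -2.1  0.6] w 0.0 sg 1 dr to go [ 0.02 -0.01  0.  ]
t 27.77 tcp_box [-66.   -9.2  99.3] tip z 80.3 F_box [-1.9 -2.5  0.2] w -0.3 sg 1 dr to go [ 0.02 -0.    0.  ]
t 27.9 tcp_box [-66.1  -8.9  99.3] tip z 80.3 F_box [-0.6 -7.1 -0.5] w -0.2 sg 1 dr to go [ 0.04 -0.02  0.08]
t 28.02 tcp_box [-66.1  -8.7  99.3] tip z 80.3 F_box [ 0.1 -9.2  0.2] w -0.4 sg 1 dr to go [ 0.04 -0.03  0.17]
t 28.15 tcp_box [-66.1  -8.6  99.4] tip z 80.4 F_box [  1.7 -13.   -0.5] w 0.0 sg 1 dr to go [ 0.05 -0.05  0.26]
t 28.27 tcp_box [-66.1  -8.5  99.4] tip z 80.4 F_box [  2.4 -17.2   0.2] w 0.0 sg 1 dr to go [ 0.05 -0.07  0.35]
```

The shutter is at its stop. I'll back off, rise, pull clear and check.

```bash
python3 -m inch '[{"gripper":1,"delta_pos":[0,-8,0],"dr":[0,0,0]},{"gripper":1,"delta_pos":[0,-7,0],"dr":[0,0,0]},{"gripper":1,"delta_pos":[-20,0,0],"dr":[0,0,0]},{"gripper":1,"delta_pos":[-40,0,0],"dr":[0,0,0]},{"gripper":1,"delta_pos":[-40,0,-20],"dr":[0,0,0]},{"gripper":1,"delta_pos":[-20,-30,-40],"dr":[0,0,0]},{"gripper":1,"delta_pos":[0,-40,-30],"dr":[0,0,0]},{"gripper":1,"delta_pos":[0,-40,-20],"dr":[0,0,0]},{"gripper":1,"delta_pos":[0,0,0],"dr":[0,0,0]},{"gripper":1,"delta_pos":[0,0,0],"dr":[0,0,0]}]'>/dev/null; python3 st.py
python3 - <<'E'
from workcell import r
from h import *
for n in ("top","side"):
    f=r.grab_frame(n);W=cloud(f);hsv=cv2.cvtColor(f["pixels"],cv2.COLOR_RGB2HSV)
    Wb=(W-[C[0],C[1],0])@B
    y=(hsv[...,1]>130)&(hsv[...,0]>18)&(hsv[...,0]<34)&(Wb[...,2]>80)&(Wb[...,2]<105)&(abs(Wb[...,0]+65)<40)&(abs(Wb[...,1])<150)
    print(n,y.sum(),np.nanmedian(Wb[y],axis=0).round(1) if y.any() else 0)
    red=(hsv[...,1]>150)&((hsv[...,0]<8)|(hsv[...,0]>172))&(Wb[...,2]>100)&(Wb[...,2]<150)
    for yy in(80,0,-80):
        m=red&(abs(Wb[...,1]-yy)<25); print(yy,m.sum(),np.nanmean(Wb[m],0).round(1) if m.any() else 0)
    cv2.imwrite(f"pics/{n}3.png",f["pixels"][:,:,::-1])
E
```

```text
t 29.52 tcp_box [-175.6 -130.1  219.5] tip z 200.5 F_box [ 0.5 -0.  -0.1] w -0.1 sg 1 dr to go [-0.01  0.07 -0.04]
top 43 [-65.    9.1  95.5]
80 98 [ 65.   78.2 131.6]
0 85 [ 64.6  -0.8 131.9]
-80 86 [ 65.2 -80.5 131.9]
side 90 [-63.9  13.8  93. ]
80 152 [ 66.2  84.5 129.5]
0 114 [ 65.9   6.8 129.5]
-80 116 [ 66.2 -75.6 130. ]
```

View pics/side3.png

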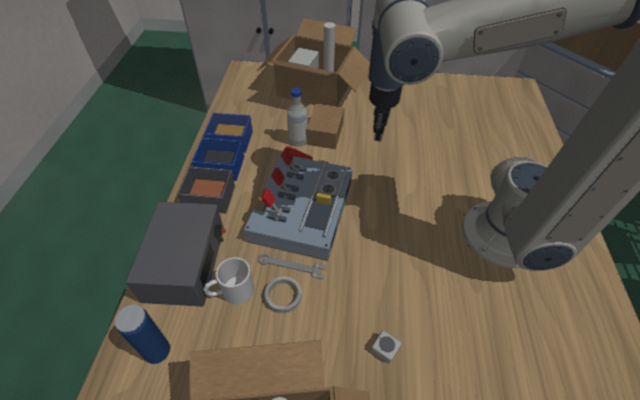

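View pics/top3.png

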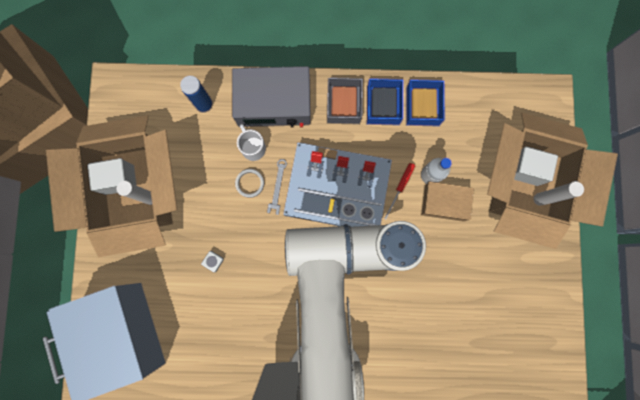

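Both outlets are uncovered, at (348,211) and (367,213) in the top view. The tab is at (332,206) and all three paddles lean to the rear. The other items are where they were.

```bash
python3 -c "
from workcell import r
print(r.job_done())"
```

```text
the job is handed in; nothing more can be done
None
```

I pushed all three levers fully over and slid the shutter fully left, then handed the job in at about 30 s of the 72 s allowed. No verdict was reported.

- **Levers:** The free order was right, left, mid. I tried mid second and found it blocked at about 6–7 mm. I stopped there at roughly 17 N in total, backed off, and came back to it last. Each lever ended against its stop at about 7–10 N.
- **Shutter:** I pushed the tab from its right side until it came up against its stop, with a peak force of about 17 N. This is well under the 40 N limit.
- **Final pictures:** All three paddles read about 66 mm in box x, which is where they should be when fully on. The top camera puts the tab about 109 mm left of its start. The side camera agrees at about 110 mm, though it reads box y about 5 mm higher than the top camera throughout. Both outlets are visible.
- **Other items:** By eye in the before and after pictures, nothing else on the bench moved; I did not measure each item. The arm was clear of everything and the force reading was near zero.

No check failed.

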